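# Uncover the chip and hold the magnifier over it

### The job

I want to check the solder joints of the big square chip on the circuit board: take the loose finned heat sink off it and set it down gently, standing on its base, in the shallow steel tray. Then pick up the hand magnifier, carry it over the things on the bench without knocking the board or disturbing anything, and hold it level above the chip with the chip in the middle of its glass, the glass about 35 mm above the chip and touching nothing. Finish while holding it there, steady, so that I can look through it: do not put it down or let go.

Things in the scene. Friction and masses are not known exactly. Their poses are not given: they have to be found in the camera images.
- chip (a point): centre of the TOP face of the big square black chip (26 x 26 mm, 3.5 mm thick, fine silvery pins on all four sides) on the green circuit board; 53.5 mm above the bench. Axes are the board's: x across it from jaw to jaw, y along its open side, z up. The heat sink hides the chip at first. Beside the chip in +y and -y, within 30 mm of its centre in x, parts rise less than 2 mm from the board
- heatsink_mid (a point): centre (half-way up) of the bare aluminium heat sink, 38 x 38 mm, 28 mm tall, loose on the chip, base down, about square to the board. Its upright fins (23 mm tall, 2 mm thick) run along its own x, so its flat outer fins face its +y and -y, 38 mm apart; z up. About 60 g. It overhangs the chip: its underside is 3.5 mm above the board
- heatsink: the same heat sink; origin at the centre of its underside, same axes
- tray_in (a point): centre of the inner floor of the shallow, empty, open steel tray, 150 mm (its x) x 120 mm (its y), 22 mm high, walls and floor 3 mm thick; it stands loose on the bench to the left or right of the board; z up
- magnifier_grip (a point): middle of the handle (half-way up) of the black hand magnifier, lying flat on the bench on the other side of the board from the tray. Handle 100 mm long (its x), 24 mm wide (y), 22 mm thick (z up); the round head, 80 mm across and also 22 mm thick, is at the +x end. About 0.18 kg, balanced about 35 mm from here towards the head
- magnifier_lens (a point): centre of the magnifier's clear round glass (67 mm across, 5 mm thick, half-way up the 22 mm thick head), 88 mm from magnifier_grip along the handle (+x) and level with it; z is the axis of the glass, up as it lies. The underside of the head is 11 mm below this point
- magnifier: the same magnifier; origin under the middle of the handle, 11 mm below magnifier_grip, same axes
- board: green board (113 mm in x, 140 mm in y) clamped level between the jaws of an aluminium holder fixed to the bench; origin on the bench under the holder's centre, axes as chip; chip at x -2, y +8 mm. Board's upper face 50 mm above the bench. Capacitors, relay, sockets along the jaws, 36 mm or more from the chip in x, up to 66 mm above the bench. Holder 166 mm in x plus a 14 mm knob at -x, 140 mm in y
- bottle: white plastic bottle, 52 mm across, 135 mm tall, standing beside the board (loose, leave alone); origin under its centre
- spool: solid metal wire spool, 54 mm across, 62 mm tall, standing beside the board (loose, leave alone); origin under its centre
- tape: roll of brown tape lying flat at the back, 100 mm across, 48 mm high (loose, leave alone); origin under its centre
- jar: glass jar with a steel lid, standing beside the board, 60 mm across, 85 mm tall (loose, leave alone); origin under its centre
- tin: round aluminium tin, 58 mm across, 50 mm tall, standing beside the board (loose, leave alone); origin under its centre
- carton: small cardboard carton at the back, 90 x 100 x 60 mm high (loose, leave alone); origin under its centre
- screwdriver: screwdriver, 170 mm long, lying on the bench at the back right (loose, leave alone); origin under its middle, x along it
- multimeter: multimeter lying on its back at the back, 150 x 76 x 34 mm (loose, leave alone); origin under its centre

How it is judged:
On the way:
1. the heat sink stands on its base in the tray, let go (x of heatsink_mid in the frame of tray_in between -0.06 and 0.06 m and y of heatsink_mid in the frame of tray_in between -0.045 and 0.045 m and z of heatsink_mid in the frame of tray_in between 0.009 and 0.019 m and angle between heatsink_mid's own z axis and vertical below 0.2 rad and contact force between the fingers and heatsink below 0.1 N and linear speed of heatsink below 0.03 m/s), for 0.2 s.
At the end, for the whole second after the job is handed in: The fingers hold the magnifier still: middle of the glass within 12 mm of the chip's centre seen from above and 22 to 48 mm above its top, level within 10 degrees, touching nothing else; the heat sink stands on its base on the tray's floor, let go and at rest (all of step 1 and horizontal distance between magnifier_lens and chip below 0.012 m and z of magnifier_lens in the frame of chip between 0.022 and 0.048 m and angle between magnifier_lens's own z axis and vertical below 0.17 rad and contact force between the fingers and magnifier above 1 N and contact force between magnifier and board below 0.05 N and linear speed of magnifier below 0.03 m/s and contact force between magnifier and bottle below 0.05 N and contact force between magnifier and spool below 0.05 N and contact force between magnifier and jar below 0.05 N and contact force between magnifier and tin below 0.05 N and angular speed of magnifier below 0.2 rad/s); the arm keeps its last pose, push and grip.
It fails at once if the board or its parts are knocked: magnifier on the board with more than 3 N, or fingers on the board with more than 12 N (contact force between magnifier and board above 3 N or contact force between the fingers and board above 12 N).
It fails at once if the heat sink or the magnifier is dropped (falls faster than 0.8 m/s, from about 3 cm) ((contact force between the fingers and heatsink below 0.05 N and linear speed of heatsink above 0.8 m/s) or (contact force between the fingers and magnifier below 0.05 N and linear speed of magnifier above 0.8 m/s)).
It fails at once if something else on the bench is moved more than 25 mm or tipped (distance of any of bottle, spool, tape, jar, tin, carton, screwdriver, multimeter from where it was at the start of the episode above 0.025 m or angle between any of bottle, spool, tape, jar, tin, carton, multimeter's own z axis and vertical above 0.4 rad).
It also fails if it takes over 61 s, if anything falls off the work surface, if the arm or the gripper's body presses on something with over 40 N, if the wrist force passes 120 N, or if a joint passes its speed limit or range.

### The arm

A 7-joint arm with a two-finger parallel gripper is mounted at the origin on the work surface. World frame = base frame: x ahead of the robot, y to its left, z up, the work surface at z = 0. Lengths are in m, angles in rad, forces in N, time in s.
With the tool pointing down it reaches from about 0.425 to 0.875 m from the base axis. Payload 8.4 kg.
Tool frame: the origin (TCP) lies midway between the tips of the shut fingers; the grasp point (between the pads) lies 19 mm behind it; x points along the fingers, z is the direction in which the jaws open and shut, and the axes are right-handed (so a half turn about x gives the same grasp; the last joint's range is limited). The gripper opens to 87 mm and grips with 3 to 60 N. Pads are 19 mm wide; open, the fingers measure 117 mm over their backs; the gripper's body (75 mm by 190 mm) begins 51 mm behind the grasp point.
Start: joints at [1.057, 0.333, 0.04, 1.465, -0.013, 1.343, -0.059], TCP at [0.262, -0.595, 0.223] pointing down, gripper open.
Joint ranges: [-2.58, 2.58], [-0.38, 2.09], [-1.3, 1.39], [0.25, 2.4], [-1.5, 4.64], [0.08, 2.09], [-2.65, 2.65]. Speed limits (rad/s): [2.22, 2.22, 2.79, 2.79, 3.14, 3.14, 3.14].

### API

Orientations are given as [roll, pitch, yaw] about the fixed x, y, z axes, in that order (R = Rz(yaw) Ry(pitch) Rx(roll)).
In Python, from plant import ctrl, cams, ticket gives the robot as it stands.
- The arm moves only by the tool carry_out, never from a script. Its argument "deltas" is a list of rows, each an object with "jaw": the opening, from 0 (shut) to 1 (fully open); "offset": the shift along the world's x, y, z each as a share of 0.2 m, from -1 to 1, a list of three; "rot": the turn, a rotation vector about the world's x, y, z each as a share of 2 pi rad, from -1 to 1, a list of three. In form: [{"jaw": jaw, "offset": [tx, ty, tz], "rot": [rx, ry, rz]}, ...]. A call has 1 to 8 rows; each row is the pose to reach, as a shift and turn from the pose commanded when the call began, turning the shorter way round; what a row does not reach only later rows make up. A row lasts 1/10 s, in which the tool goes at most 50 mm and 8.59 degrees, less where a joint would pass 70% of its speed; a pose out of reach is approached as far as the arm can. A call with a number of a shift or a turn outside -1 to 1 is refused whole. A call with a gripper value outside its range is refused whole. The fingers move at their own pace and stop on an object; "squeeze" is the grip in N (left out, the last holds). Time passes only in rows, so rows that repeat a pose let the fingers close. It gives the time, the measured TCP pose, the force and the opening at its end, in the units of the state.
- ctrl.read_state(): the state, without advancing time (a new reading comes with each control period).
- cams.capture(name): name is "side" or "top"; returns a dict with "img" (420x560x3 uint8, blue, green, red), "depth" (420x560 float32, m along the optical axis (not along the pixel's ray), 0 where there is no reading), "fx", "fy", "cx", "cy" (pixels), "rvec" (rotation vector, rad) and "tvec" (3), from world to camera coordinates, as OpenCV has them. Camera axes: x right, y down, z forward; pixel columns grow to the right and rows downward; lengths in m; the calibration is good to about 2 mm. A picture is of the moment at which its call begins.
- ticket.finish_job(): hands the job in, once; it reports no verdict.
The state is a dict: "time_s": time; "q": joint angles; "qd": joint speeds; "joint_torque": joint torques, N m; "eef_pos": TCP position; "tcp_rot": TCP orientation; "force": force on the tool from outside, world axes, zero at the start; "ft_torque": the same for the moment, N m; "opening": opening from 0.0 (shut) to 1.0 (fully open).
Only numpy, scipy, OpenCV 4.12 (cv2) and the standard library are available. Lean on these libraries where they do the work, as an engineer would, in place of code of your own. Each camera call takes 0.05 s, during which the arm holds its last target. There are 200 camera calls.

## Working session

There is one attempt and no reset: what is moved stays moved. The work goes in short steps, Python scripts to look and compute and a tool call to move; the robot and the scene stay as the last step left them, time stands still between calls to the robot, and variables do not carry over. Pictures are saved under pics/ and viewed, about 8 in all and at most 12, crops included, and the job is handed in when it is done.

Besides the shell and the picture viewer there is one more tool, called after ">>>" by a JSON object that holds its "method" and its "body". carry_out: Moves the arm, as the interface text tells. Its arguments: {"type":"object","properties":{"deltas":{"type":"array","items":{"type":"object","properties":{"jaw":{"type":"number"},"offset":{"type":"array","items":{"type":"number","minimum":-1,"maximum":1}},"rot":{"type":"array","items":{"type":"number","minimum":-1,"maximum":1}}}}},"squeeze":{"type":"number"}},"required":["deltas"]}

```bash
mkdir -p pics; ls
cat > h.py <<'E'
import numpy as np, cv2
from plant import ctrl, cams, ticket
def cap(n):
    c=cams.capture(n); R=cv2.Rodrigues(np.array(c['rvec'],float))[0]; t=np.array(c['tvec'],float).ravel()
    c['R'],c['t']=R,t; return c
def cloud(c):
    v,u=np.indices(c['depth'].shape); d=c['depth']
    p=np.stack([(u-c['cx'])/c['fx']*d,(v-c['cy'])/c['fy']*d,d],-1)
    w=(p-c['t'])@c['R']; w[d==0]=np.nan; return w
def ray(c,u,v,z):
    o=-c['R'].T@c['t']; d=c['R'].T@np.array([(u-c['cx'])/c['fx'],(v-c['cy'])/c['fy'],1.])
    return o+d*(z-o[2])/d[2]
E
python3 - <<'E'
from h import *
for n in('top','side'):
    c=cap(n); cv2.imwrite(f'pics/{n}0.png',c['img']); print(n,(-c['R'].T@c['t']).round(3),c['R'].round(2).tolist(),c['fx'],(c['depth']==0).mean())
    np.savez(f'{n}0.npz',**{k:c[k] for k in c})
s=ctrl.read_state(); print(s)
E
```

```text
pics
top [ 0.35  -0.013  1.309] [[0.01, -1.0, 0.01], [-0.98, -0.01, -0.21], [0.21, -0.0, -0.98]] 471.92331374793724 0.004026360544217687
side [0.366 0.54  0.707] [[-0.93, -0.37, -0.02], [-0.26, 0.69, -0.67], [0.26, -0.62, -0.74]] 405.0970335124493 0.003869047619047619
{'time_s': 0.1, 'q': array([ 1.05680813,  0.33386033,  0.03988379,  1.46617397, -0.01338541,
        1.34328442, -0.05848352]), 'qd': array([ 0.00062139, -0.00203   , -0.00129597, -0.00296329, -0.00203761,
       -0.00010141,  0.00064683]), 'joint_torque': array([ 3.41651350e-03, -6.57809258e+01,  1.33973300e+00, -4.04706967e+01,
       -5.95653174e-02,  4.09210066e-02,  8.69399128e-05]), 'eef_pos': array([ 0.26174588, -0.59451559,  0.22173971]), 'tcp_rot': array([-3.06222145,  1.56933606,  2.06495012]), 'force': array([ 0.0473518 ,  0.37262436, -0.12830502]), 'ft_torque': array([ 0.00658906, -0.03974935,  0.04657793]), 'opening': 0.9983420274282964}
```

View pics/top0.png

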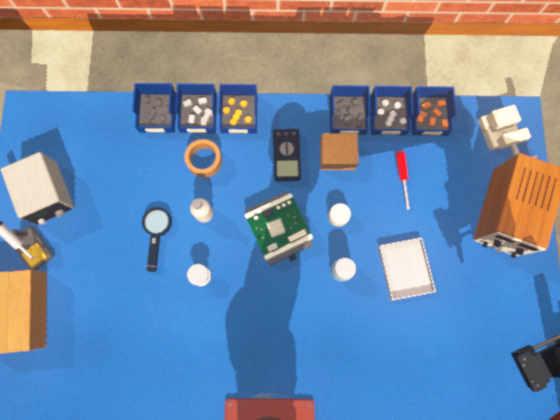

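View pics/side0.png

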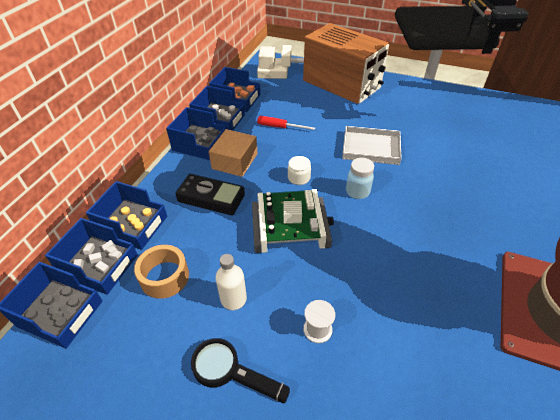

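The top view shows the heat sink at (276,228), the tray at (407,268), the magnifier with its head at (157,222) and handle at (152,255), the bottle at (201,210), the spool at (198,275), and the jar and tin at (343,270) and (340,215). The knob at (293,257) marks the board's -x side. I'll measure from depth next.

```bash
cat > m.py <<'E'
from h import *
L=lambda n:dict(np.load(n+'0.npz'))
for n in('top','side'):
    c=L(n); w=cloud(c); hsv=cv2.cvtColor(c['img'],cv2.COLOR_BGR2HSV)
    X,Y,Z=w[...,0],w[...,1],w[...,2]
    def obj(name,m,erode=0):
        m=m.astype(np.uint8); k,l,st,ce=cv2.connectedComponentsWithStats(m)
        if k<2: print(name,'none'); return
        for i in [1+np.argmax(st[1:,4])]:
            p=w[l==i]; q=(p[:,:2]*1000).astype(np.float32); r=cv2.minAreaRect(q)
            print(n,name,st[i,4],'mean',p.mean(0).round(4),'rect',np.round(r[0],1),np.round(r[1],1),round(r[2],1))
    # table objects
    bx=lambda x0,x1,y0,y1,z0,z1:(X>x0)&(X<x1)&(Y>y0)&(Y<y1)&(Z>z0)&(Z<z1)
    m=bx(.3,1.1,-.55,.5,.012,.2)
    k,l,st,ce=cv2.connectedComponentsWithStats(m.astype(np.uint8))
    for i in range(1,k):
        if st[i,4]<60: continue
        p=w[l==i]; r=cv2.minAreaRect((p[:,:2]*1000).astype(np.float32))
        print(n,i,st[i].tolist(),'mean',p.mean(0).round(3),'zmax',np.percentile(p[:,2],97).round(3),'rect',np.round(r[0]),np.round(r[1]),round(r[2],1))
    bc=(m&bx(.4,.75,-.12,.12,.0,.2))
    obj('sinktop',bc&(Z>.074)&(Z<.09))
    green=(hsv[...,0]>45)&(hsv[...,0]<85)&(hsv[...,1]>80)&bx(.3,.8,-.2,.2,.04,.062)
    obj('green',green)
E
python3 m.py
```

```text
top 1 [132, 83, 85, 49, 3834] mean [0.912 0.283 0.035] zmax 0.076 rect [905. 280.] [125. 227.] 0.2
top 2 [218, 84, 39, 49, 1824] mean [0.912 0.101 0.034] zmax 0.076 rect [905.  99.] [105. 125.] 89.9
top 3 [320, 85, 136, 85, 7091] mean [ 0.886 -0.315  0.04 ] zmax 0.077 rect [ 852. -326.] [377. 233.] 90.0
top 5 [272, 129, 29, 52, 1375] mean [ 0.772 -0.041  0.035] zmax 0.042 rect [776. -41.] [151.  76.] 2.4
top 6 [184, 139, 37, 38, 653] mean [0.758 0.195 0.041] zmax 0.053 rect [760. 195.] [100.  98.] 19.1
top 7 [396, 151, 13, 58, 322] mean [ 0.731 -0.371  0.022] zmax 0.029 rect [ 707. -373.] [167.  25.] 3.9
top 8 [245, 191, 68, 74, 3102] mean [ 0.559 -0.021  0.05 ] zmax 0.076 rect [559. -22.] [181. 140.] 26.0
top 9 [190, 198, 23, 24, 398] mean [0.599 0.184 0.09 ] zmax 0.137 rect [604. 189.] [49. 50.] 39.2
top 10 [328, 204, 22, 22, 378] mean [ 0.598 -0.185  0.047] zmax 0.056 rect [ 601. -187.] [54. 56.] 45.8
top 11 [142, 207, 29, 65, 898] mean [0.547 0.32  0.019] zmax 0.027 rect [531. 316.] [178.  78.] 2.8
top 12 [379, 238, 56, 62, 345] mean [ 0.458 -0.372  0.021] zmax 0.027 rect [ 457. 
[... 996 characters left out ...]
. 220.] [125. 347.] 0.3
side 7 [252, 189, 82, 63, 3864] mean [ 0.558 -0.007  0.05 ] zmax 0.081 rect [557. -22.] [179. 144.] 25.9
side 8 [134, 244, 55, 52, 1639] mean [0.755 0.201 0.038] zmax 0.05 rect [759. 197.] [ 99. 101.] 81.6
side 9 [216, 254, 30, 54, 1204] mean [0.597 0.203 0.08 ] zmax 0.136 rect [601. 197.] [52. 42.] 32.2
side 10 [305, 300, 30, 38, 877] mean [0.429 0.197 0.055] zmax 0.065 rect [430. 193.] [51. 53.] 18.1
side 11 [191, 338, 99, 64, 2651] mean [0.546 0.323 0.019] zmax 0.025 rect [530. 313.] [176.  79.] 9.3
side sinktop 280 mean [ 0.5542 -0.0092  0.0806] rect [554.5 -11.1] [36.4 41.1] 20.7
side green 1470 mean [ 0.5602 -0.0061  0.0508] rect [562.8 -16.7] [110.  140.3] 26.0
```

Run:
```python
from h import *
a=dict(np.load('top0.npz'))['img'][185:270,238:323]; b=dict(np.load('side0.npz'))['img'][180:260,245:345]
a=cv2.resize(a,(400,400),interpolation=cv2.INTER_CUBIC); b=cv2.resize(b,(400,320),interpolation=cv2.INTER_CUBIC)
cv2.imwrite('pics/c.png',np.hstack([a,np.vstack([b,np.zeros((80,400,3),np.uint8)])]))
```

```text
(no output)
```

View pics/c.png

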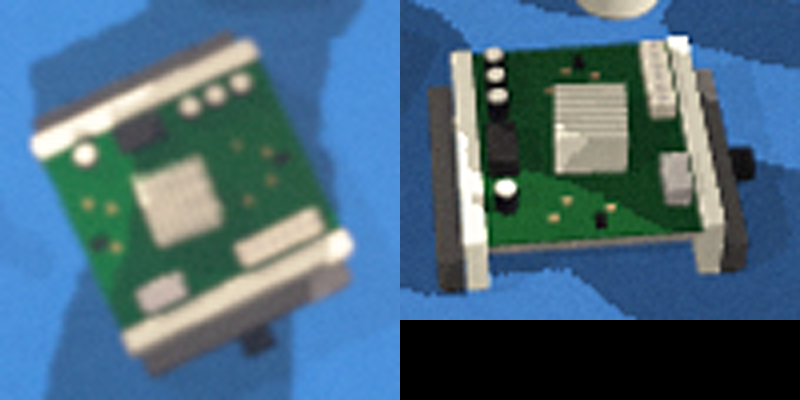

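Left is the top view and right the side view. The fins run jaw to jaw along the board's x, so I grip across the board's y. Next I cast rays for the sink's corners.

Run:
```python
from h import *
t=dict(np.load('top0.npz'));s=dict(np.load('side0.npz'))
for c,px,z in((t,[(133,180),(203,155)],.0815),(t,[(222,218),(155,248)],.0535),(t,[(222,218),(155,248)],.0815)):
    print([ray(c,238+u/4.706,185+v/4.706,z)[:2].round(4) for u,v in px])
print([ray(s,245+(u-400)/4,180+v/4,.0815)[:2].round(4) for u,v in[(555,85),(627,85),(627,130),(555,135)]])
print([ray(s,245+(u-400)/4,180+v/4,.0535)[:2].round(4) for u,v in[(627,172),(555,172)]])
for c in (t,s):   # sink points upper fins
    w=cloud(c);m=(w[...,2]>.070)&(w[...,2]<.095)&(abs(w[...,0]-.557)<.04)&(abs(w[...,1]+.012)<.035)
    r=cv2.minAreaRect((w[m][:,:2]*1000).astype(np.float32));print(m.sum(),r, w[m].mean(0))
# tape edges etc: magnifier axis by mask
for c,n in((t,'t'),(s,'s')):
    w=cloud(c);m=(w[...,2]>.012)&(w[...,2]<.035)&(w[...,0]>.4)&(w[...,0]<.66)&(w[...,1]>.26)&(w[...,1]<.4)
    p=w[m][:,:2]; h=p[p[:,0]<.49]; hd=p[p[:,0]>.53]
    print(n,'handle',cv2.minAreaRect((h*1000).astype(np.float32)),'head',cv2.minEnclosingCircle((hd*1000).astype(np.float32)))
    vx=cv2.fitLine(h.astype(np.float32),cv2.DIST_HUBER,0,.01,.01).ravel();print(vx)
    hsv=cv2.cvtColor(c['img'],cv2.COLOR_BGR2GRAY)
```

```text
[array([0.5657, 0.0115]), array([ 0.5804, -0.0277])]
[array([ 0.5491, -0.0392]), array([ 0.5314, -0.0011])]
[array([ 0.5447, -0.0386]), array([ 0.5274, -0.0013])]
[array([ 0.5782, -0.021 ]), array([ 0.5423, -0.0346]), array([ 0.5317, -0.0039]), array([0.5655, 0.0126])]
[array([5.293e-01, 2.000e-04]), array([0.5651, 0.0138])]
107 ((567.4451904296875, -7.944612503051758), (60.10052490234375, 38.23679733276367), 21.258419036865234) [ 0.55668497 -0.01245695  0.08034651]
303 ((554.4754028320312, -11.087394714355469), (36.371341705322266, 41.11020278930664), 20.703081130981445) [ 0.55361855 -0.00811019  0.07996735]
t handle ((465.4122009277344, 324.54754638671875), (25.077362060546875, 46.86813735961914), 86.68387603759766) head ((575.0699462890625, 320.7379455566406), 44.89341735839844)
[ 0.9972112  -0.07463069  0.46531433  0.32355577]
s handle ((464.9167175292969, 326.2511901855469), (24.881664276123047, 50.100929260253906), 87.83702087402344) head ((573.1919555664062, 321.418701171875), 44.029964447021484)
[ 0.99807775 -0.06197459  0.46238118  0.32828695]
```

```bash
cat >> h.py <<'E'
from scipy.spatial.transform import Rotation as Ro
def pose():
    s=ctrl.read_state(); return np.array(s['eef_pos']),Ro.from_euler('xyz',s['tcp_rot']),s
def go(p,yaw):  # tool down, jaw axis at yaw deg (mod 180)
    p0,R0,s=pose(); j=R0.as_matrix()[:,2]; y0=np.degrees(np.arctan2(j[1],j[0]))
    out=[]
    for y in(yaw,yaw+180):
        z=np.array([np.cos(np.radians(y)),np.sin(np.radians(y)),0]); x=np.array([0,0,-1.]); 
        R=np.stack([x,np.cross(z,x),z],1); r=(Ro.from_matrix(R)*R0.inv()).as_rotvec(); out.append(r)
    r=min(out,key=np.linalg.norm)
    print('at',p0.round(4),'jaw yaw',y0.round(2),'open',round(s['opening'],3),'F',s['force'].round(2),'t',round(s['time_s'],2))
    print('d mm',((np.array(p)-p0)*1000).round(1),'offset',((np.array(p)-p0)/.2).round(4),'rot',[(q/2/np.pi).round(4) for q in out],'deg',[np.degrees(np.linalg.norm(q)).round(1) for q in out])
E
python3 -c "
from h import *
go([.555,-.013,.18],110.8)"
```

```text
at [ 0.2617 -0.5945  0.2217] jaw yaw -66.23 open 0.998 F [ 0.05  0.37 -0.13] t 0.1
d mm [293.3 581.5 -41.7] offset [ 1.4663  2.9076 -0.2087] rot [array([ 2.000e-04, -3.000e-04,  4.918e-01]), array([-0.0002, -0.0001, -0.0082])] deg [np.float64(177.0), np.float64(3.0)]
```

>>> {"method": "carry_out", "body": {"deltas": [{"jaw":1,"offset":[0.1,0.25,0],"rot":[0,0,-0.008]},{"jaw":1,"offset":[0.2,0.5,0],"rot":[0,0,-0.008]},{"jaw":1,"offset":[0.3,0.72,0],"rot":[0,0,-0.008]},{"jaw":1,"offset":[0.45,1,0],"rot":[0,0,-0.008]},{"jaw":1,"offset":[0.45,1,0],"rot":[0,0,-0.008]}], "squeeze": 20}}

```text
time_s: 0.6
eef_pos: [0.3546, -0.39, 0.2225]
tcp_rot: [2.313, 1.569, 1.112]
force: [0.1, -0.1, -0.0]
opening: 1.001
```

>>> {"method": "carry_out", "body": {"deltas": [{"jaw":1,"offset":[0.12,0.2,0]},{"jaw":1,"offset":[0.24,0.4,0]},{"jaw":1,"offset":[0.36,0.6,0]},{"jaw":1,"offset":[0.48,0.8,0]},{"jaw":1,"offset":[0.6,1,0]},{"jaw":1,"offset":[0.6,1,0]}]}}

```text
invalid input
```

>>> {"method": "carry_out", "body": {"deltas": [{"jaw":1,"offset":[0.1,0.2,0]},{"jaw":1,"offset":[0.2,0.4,0]},{"jaw":1,"offset":[0.3,0.6,0]},{"jaw":1,"offset":[0.4,0.8,0]},{"jaw":1,"offset":[0.42,0.9,0]},{"jaw":1,"offset":[0.42,0.9,0]},{"jaw":1,"offset":[0.42,0.9,0]}]}}

```text
invalid input
```

```bash
python3 -c "
from h import *
go([.555,-.013,.12],110.8)
c=cap('side');cv2.imwrite('pics/s1.png',c['img'])"
```

```text
at [ 0.3546 -0.39    0.2225] jaw yaw -68.8 open 1.001 F [ 0.09 -0.05 -0.04] t 0.6
d mm [ 200.4  377.  -102.5] offset [ 1.0022  1.8851 -0.5126] rot [array([-2.000e-04, -3.000e-04,  4.989e-01]), array([-0.0002,  0.0001, -0.0011])] deg [np.float64(179.6), np.float64(0.4)]
```

View pics/s1.png

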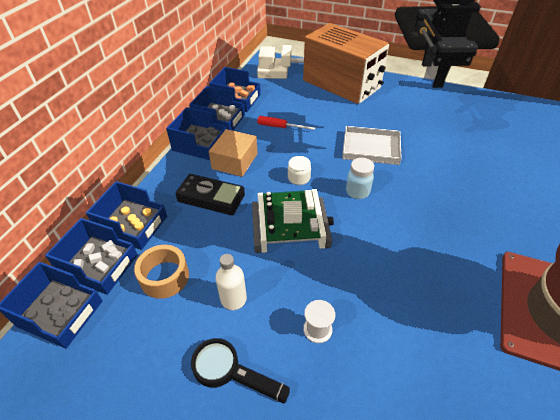

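The image shows the gripper at the far right, (445,40), and the scene is unchanged. The two refused calls lacked "rot", so I'll include it from now on.

>>> {"method": "carry_out", "body": {"deltas": [{"jaw":1,"offset":[0.12,0.2,0],"rot":[0,0,0]},{"jaw":1,"offset":[0.24,0.4,0],"rot":[0,0,0]},{"jaw":1,"offset":[0.36,0.6,0],"rot":[0,0,0]},{"jaw":1,"offset":[0.48,0.8,0],"rot":[0,0,0]},{"jaw":1,"offset":[0.6,1,0],"rot":[0,0,0]},{"jaw":1,"offset":[0.6,1,0],"rot":[0,0,0]}]}}

```text
time_s: 1.25
eef_pos: [0.4748, -0.1884, 0.2225]
tcp_rot: [2.345, 1.568, 1.148]
force: [-0.3, 0.0, -0.4]
opening: 1.003
```

>>> {"method": "carry_out", "body": {"deltas": [{"jaw":1,"offset":[0.1,0.2,0],"rot":[0,0,0]},{"jaw":1,"offset":[0.2,0.4,0],"rot":[0,0,0]},{"jaw":1,"offset":[0.3,0.6,0],"rot":[0,0,0]},{"jaw":1,"offset":[0.4,0.8,0],"rot":[0,0,0]},{"jaw":1,"offset":[0.4,0.885,0],"rot":[0,0,0]},{"jaw":1,"offset":[0.4,0.885,-0.2],"rot":[0,0,0]},{"jaw":1,"offset":[0.4,0.885,-0.4],"rot":[0,0,0]},{"jaw":1,"offset":[0.4,0.885,-0.4],"rot":[0,0,0]}]}}

```text
time_s: 2.05
eef_pos: [0.5483, -0.0187, 0.1374]
tcp_rot: [-1.975, 1.561, 3.102]
force: [-0.8, 0.1, -0.4]
opening: 0.998
```

```bash
python3 -c "
from h import *
go([.555,-.013,.057],110.8)
c=cap('side');d=cap('top');cv2.imwrite('pics/s2.png',np.hstack([cv2.resize(c['img'][120:290,190:370],(400,378)),cv2.resize(d['img'][165:285,215:335],(378,378))]))"
```

```text
at [ 0.5483 -0.0187  0.1374] jaw yaw -69.13 open 0.998 F [-0.79  0.05 -0.44] t 2.05
d mm [  6.7   5.7 -80.4] offset [ 0.0336  0.0286 -0.4018] rot [array([ 2.300e-03, -1.000e-04,  4.998e-01]), array([-0.0001, -0.0015, -0.0002])] deg [np.float64(179.9), np.float64(0.5)]
```

View pics/s2.png

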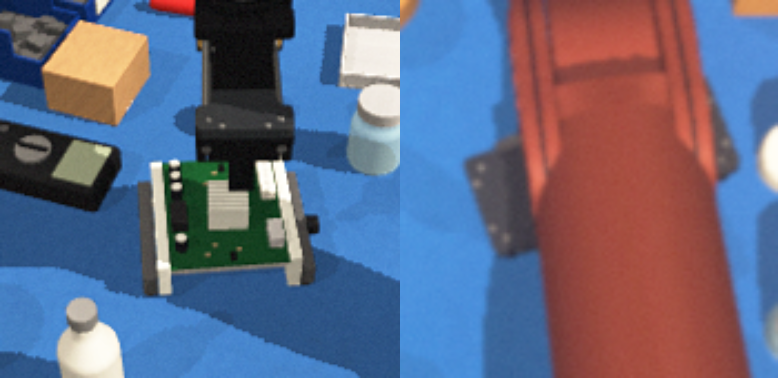

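The side crop shows the gripper coming in behind and above the sink, with a finger at about (237,180). I'll let it settle, so I can tell lag from offset.

>>> {"method": "carry_out", "body": {"deltas": [{"jaw":1,"offset":[0,0,0],"rot":[0,0,0]},{"jaw":1,"offset":[0,0,0],"rot":[0,0,0]},{"jaw":1,"offset":[0,0,0],"rot":[0,0,0]}]}}

```text
time_s: 2.45
eef_pos: [0.5528, -0.018, 0.1441]
tcp_rot: [1.105, 1.568, -0.102]
force: [-0.2, 0.2, 0.0]
opening: 1.003
```

```bash
python3 -c "
from h import *
go([.555,-.013,.057],110.8)"
```

```text
at [ 0.5528 -0.018   0.1441] jaw yaw -69.13 open 1.003 F [-0.16  0.18  0.02] t 2.45
d mm [  2.2   5.  -87.1] offset [ 0.0111  0.0251 -0.4353] rot [array([-6.000e-04,  1.000e-04,  4.998e-01]), array([ 0.    ,  0.0004, -0.0002])] deg [np.float64(179.9), np.float64(0.2)]
```

>>> {"method": "carry_out", "body": {"deltas": [{"jaw":1,"offset":[0.011,0.025,-0.1],"rot":[0,0,0]},{"jaw":1,"offset":[0.011,0.025,-0.2],"rot":[0,0,0]},{"jaw":1,"offset":[0.011,0.025,-0.3],"rot":[0,0,0]},{"jaw":1,"offset":[0.011,0.025,-0.36],"rot":[0,0,0]},{"jaw":1,"offset":[0.011,0.025,-0.41],"rot":[0,0,0]},{"jaw":1,"offset":[0.011,0.025,-0.425],"rot":[0,0,0]},{"jaw":1,"offset":[0.011,0.025,-0.425],"rot":[0,0,0]},{"jaw":1,"offset":[0.011,0.025,-0.425],"rot":[0,0,0]}]}}

```text
time_s: 3.25
eef_pos: [0.5547, -0.0129, 0.0583]
tcp_rot: [1.184, 1.57, -0.022]
force: [-0.4, 0.0, -0.1]
opening: 0.995
```

```bash
python3 -c "
from h import *
go([.555,-.013,.057],110.8)
c=cap('side');cv2.imwrite('pics/s3.png',cv2.resize(c['img'][140:270,220:370],(750,650))[:600])"
```

```text
at [ 0.5547 -0.0129  0.0583] jaw yaw -69.11 open 0.995 F [-0.41  0.03 -0.12] t 3.25
d mm [ 0.3 -0.1 -1.3] offset [ 0.0016 -0.0007 -0.0065] rot [array([-3.000e-04,  0.000e+00,  4.998e-01]), array([ 0.    ,  0.0002, -0.0002])] deg [np.float64(179.9), np.float64(0.1)]
```

View pics/s3.png

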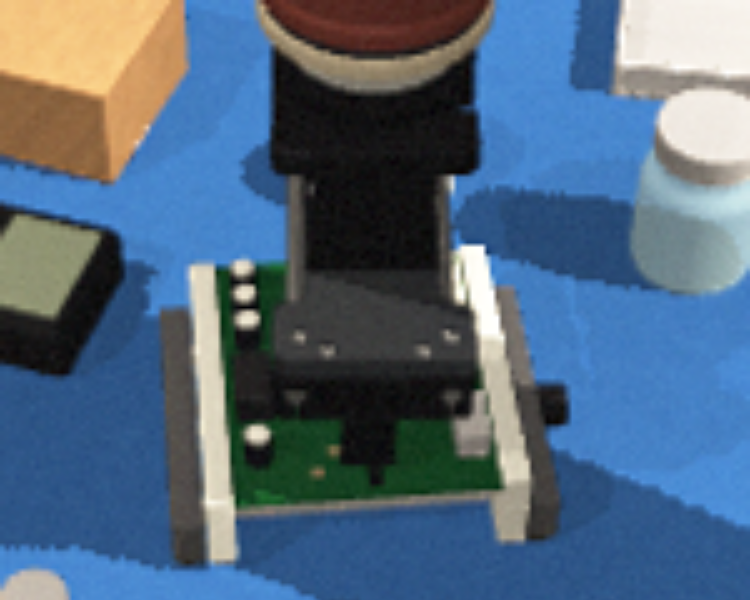

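The near finger, at (370,445), sits over clear board between the jaws. Closing now.

>>> {"method": "carry_out", "body": {"deltas": [{"jaw":0.55,"offset":[0,0,0],"rot":[0,0,0]},{"jaw":0.5,"offset":[0,0,0],"rot":[0,0,0]},{"jaw":0.4,"offset":[0,0,0],"rot":[0,0,0]},{"jaw":0.3,"offset":[0,0,0],"rot":[0,0,0]},{"jaw":0.3,"offset":[0,0,0],"rot":[0,0,0]},{"jaw":0.3,"offset":[0,0,0],"rot":[0,0,0]},{"jaw":0.3,"offset":[0,0,0],"rot":[0,0,0]}], "squeeze": 20}}

```text
time_s: 4.0
eef_pos: [0.5541, -0.0128, 0.0575]
tcp_rot: [-2.789, 1.571, 2.288]
force: [-0.5, -1.0, -0.1]
opening: 0.448
```

>>> {"method": "carry_out", "body": {"deltas": [{"jaw":0.3,"offset":[0,0,0.03],"rot":[0,0,0]},{"jaw":0.3,"offset":[0,0,0.1],"rot":[0,0,0]},{"jaw":0.3,"offset":[0,0,0.25],"rot":[0,0,0]},{"jaw":0.3,"offset":[0,0,0.4],"rot":[0,0,0]},{"jaw":0.3,"offset":[0,0,0.5],"rot":[0,0,0]},{"jaw":0.3,"offset":[0,0,0.55],"rot":[0,0,0]},{"jaw":0.3,"offset":[0,0,0.55],"rot":[0,0,0]}]}}

```text
time_s: 4.7
eef_pos: [0.555, -0.0128, 0.1694]
tcp_rot: [1.112, 1.568, -0.094]
force: [0.1, 0.8, -1.1]
opening: 0.432
```

```bash
python3 -c "
from h import *
go([.457,-.370,.17],101.4)
c=cap('side');cv2.imwrite('pics/s4.png',cv2.resize(c['img'][110:270,210:370],(600,600)))"
```

```text
at [ 0.555  -0.0128  0.1694] jaw yaw -69.12 open 0.432 F [ 0.14  0.81 -1.09] t 4.7
d mm [ -98.  -357.2    0.6] offset [-0.4901 -1.7859  0.0028] rot [array([-7.000e-04,  1.000e-04,  4.737e-01]), array([ 0.0001,  0.0005, -0.0263])] deg [np.float64(170.5), np.float64(9.5)]
```

View pics/s4.png

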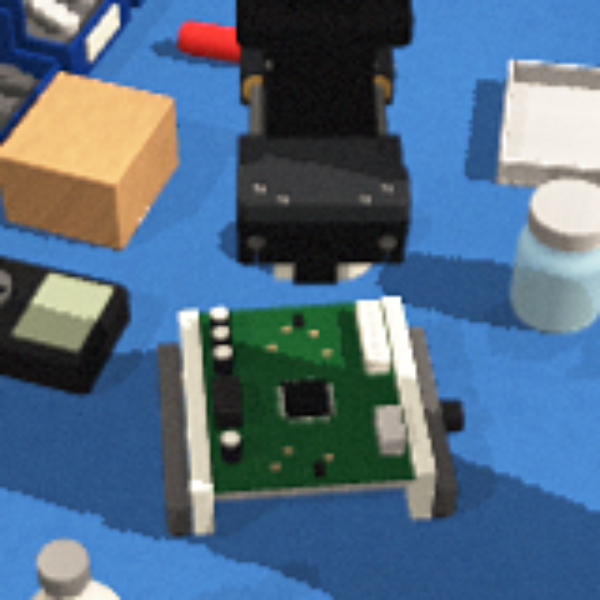

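The sink is held (opening 0.432, about 37.6 mm) and the chip is now visible at crop (306,400). I'm carrying the sink to the tray.

>>> {"method": "carry_out", "body": {"deltas": [{"jaw":0.3,"offset":[-0.04,-0.15,0],"rot":[0,0,-0.004]},{"jaw":0.3,"offset":[-0.1,-0.36,0],"rot":[0,0,-0.01]},{"jaw":0.3,"offset":[-0.16,-0.57,0],"rot":[0,0,-0.016]},{"jaw":0.3,"offset":[-0.22,-0.78,0],"rot":[0,0,-0.022]},{"jaw":0.3,"offset":[-0.28,-1,0],"rot":[0,0,-0.026]}]}}

```text
time_s: 5.25
eef_pos: [0.4967, -0.2139, 0.1661]
tcp_rot: [-2.204, 1.569, 2.709]
force: [0.7, 0.5, 0.1]
opening: 0.431
```

>>> {"method": "carry_out", "body": {"deltas": [{"jaw":0.3,"offset":[-0.06,-0.2,0],"rot":[0,0,0]},{"jaw":0.3,"offset":[-0.12,-0.4,0],"rot":[0,0,0]},{"jaw":0.3,"offset":[-0.18,-0.6,0],"rot":[0,0,0]},{"jaw":0.3,"offset":[-0.21,-0.75,0],"rot":[0,0,0]},{"jaw":0.3,"offset":[-0.21,-0.785,0],"rot":[0,0,0]},{"jaw":0.3,"offset":[-0.21,-0.785,0],"rot":[0,0,0]},{"jaw":0.3,"offset":[-0.21,-0.785,0],"rot":[0,0,0]},{"jaw":0.3,"offset":[-0.21,-0.785,0],"rot":[0,0,0]}]}}

```text
time_s: 6.05
eef_pos: [0.4568, -0.368, 0.1672]
tcp_rot: [-3.069, 1.57, 1.847]
force: [-1.0, 0.3, -0.4]
opening: 0.431
```

```bash
python3 -c "
from h import *
go([.457,-.370,.008],101.4)
c=cap('side');w=cloud(c);Z=w[...,2]
m=(Z<.2)&(Z>.06)&(w[...,0]>.38)&(w[...,0]<.53)&(w[...,1]<-.29)&(w[...,1]>-.45)&(c['img'].min(-1)>110)
print(m.sum(), np.percentile(w[m],[2,50,98],axis=0).round(3) if m.sum() else '')
t=dict(np.load('top0.npz'));s=dict(np.load('side0.npz'))
for q in(s,t):
  w=cloud(q);m=(abs(w[...,0]-.457)<.09)&(abs(w[...,1]+.37)<.08)&(q['img'].min(-1)>130)
  r=cv2.minAreaRect((w[m][:,:2]*1000).astype(np.float32));print(m.sum(),r)
"
```

```text
at [ 0.4568 -0.368   0.1672] jaw yaw -78.34 open 0.431 F [-1.01  0.31 -0.37] t 6.05
d mm [   0.2   -2.  -159.2] offset [ 0.001  -0.0099 -0.7959] rot [array([ 1.000e-04, -2.000e-04,  4.993e-01]), array([-0.0002, -0.    , -0.0007])] deg [np.float64(179.7), np.float64(0.3)]
92 [[ 0.436 -0.377  0.164]
 [ 0.468 -0.349  0.18 ]
 [ 0.48  -0.345  0.193]]
1427 ((456.74560546875, -373.362548828125), (167.2792510986328, 145.17169189453125), 4.676673412322998)
2626 ((458.1716003417969, -375.6330871582031), (156.98529052734375, 132.60888671875), 11.117504119873047)
```

>>> {"method": "carry_out", "body": {"deltas": [{"jaw":0.3,"offset":[0,-0.015,-0.15],"rot":[0,0,0]},{"jaw":0.3,"offset":[0,-0.015,-0.33],"rot":[0,0,0]},{"jaw":0.3,"offset":[0,-0.015,-0.5],"rot":[0,0,0]},{"jaw":0.3,"offset":[0,-0.015,-0.6],"rot":[0,0,0]},{"jaw":0.3,"offset":[0,-0.015,-0.68],"rot":[0,0,0]},{"jaw":0.3,"offset":[0,-0.015,-0.73],"rot":[0,0,0]},{"jaw":0.3,"offset":[0,-0.015,-0.76],"rot":[0,0,0]},{"jaw":0.3,"offset":[0,-0.015,-0.76],"rot":[0,0,0]}]}}

```text
time_s: 6.9
eef_pos: [0.4562, -0.3724, 0.0153]
tcp_rot: [-2.707, 1.57, 2.207]
force: [0.4, 0.2, 0.2]
opening: 0.435
```

>>> {"method": "carry_out", "body": {"deltas": [{"jaw":0.3,"offset":[0,0,-0.01],"rot":[0,0,0]},{"jaw":0.3,"offset":[0,0,-0.018],"rot":[0,0,0]},{"jaw":0.3,"offset":[0,0,-0.025],"rot":[0,0,0]},{"jaw":0.3,"offset":[0,0,-0.025],"rot":[0,0,0]},{"jaw":0.3,"offset":[0,0,-0.025],"rot":[0,0,0]}]}}

```text
time_s: 7.4
eef_pos: [0.4562, -0.3729, 0.0107]
tcp_rot: [0.885, 1.571, -0.485]
force: [-0.0, 0.2, 0.5]
opening: 0.435
```

>>> {"method": "carry_out", "body": {"deltas": [{"jaw":0.3,"offset":[0,0,-0.008],"rot":[0,0,0]},{"jaw":0.3,"offset":[0,0,-0.013],"rot":[0,0,0]},{"jaw":0.3,"offset":[0,0,-0.018],"rot":[0,0,0]},{"jaw":0.3,"offset":[0,0,-0.018],"rot":[0,0,0]}]}}

```text
time_s: 7.8
eef_pos: [0.4561, -0.3728, 0.0071]
tcp_rot: [-2.537, 1.571, 2.377]
force: [-2.1, 1.7, 2.2]
opening: 0.436
```

```bash
python3 -c "
from h import *
go([.457,-.372,.006],101.4)
c=cap('side');cv2.imwrite('pics/s5.png',cv2.resize(c['img'][70:190,300:440],(700,600)))"
```

```text
at [ 0.4561 -0.3728  0.0071] jaw yaw -78.47 open 0.436 F [-2.09  1.66  2.17] t 7.8
d mm [ 0.9  0.8 -1.1] offset [ 0.0043  0.0041 -0.0055] rot [array([ 0.    , -0.    ,  0.4996]), array([-0.    , -0.    , -0.0004])] deg [np.float64(179.9), np.float64(0.1)]
```

View pics/s5.png

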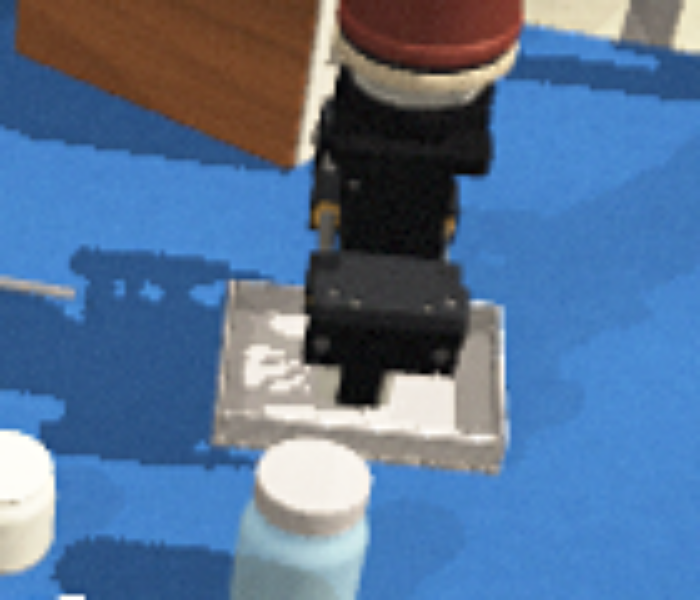

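The fingers are in the middle of the tray at (360,380), and the 2 N upward force says the base is on the floor. I'm releasing it part-way open and lifting.

>>> {"method": "carry_out", "body": {"deltas": [{"jaw":0.48,"offset":[0,0,0],"rot":[0,0,0]},{"jaw":0.55,"offset":[0,0,0],"rot":[0,0,0]},{"jaw":0.62,"offset":[0,0,0],"rot":[0,0,0]},{"jaw":0.62,"offset":[0,0,0],"rot":[0,0,0]},{"jaw":0.62,"offset":[0,0,0],"rot":[0,0,0]}]}}

```text
time_s: 8.35
eef_pos: [0.4562, -0.3728, 0.0069]
tcp_rot: [1.994, 1.571, 0.624]
force: [-0.1, -0.0, -0.8]
opening: 0.611
```

>>> {"method": "carry_out", "body": {"deltas": [{"jaw":0.62,"offset":[0,0,0.05],"rot":[0,0,0]},{"jaw":0.62,"offset":[0,0,0.15],"rot":[0,0,0]},{"jaw":0.62,"offset":[0,0,0.35],"rot":[0,0,0]},{"jaw":0.62,"offset":[0,0,0.6],"rot":[0,0,0]},{"jaw":0.62,"offset":[0,0,0.85],"rot":[0,0,0]},{"jaw":0.62,"offset":[0,0,1],"rot":[0,0,0]},{"jaw":0.62,"offset":[0,0,1],"rot":[0,0,0]}]}}

```text
time_s: 9.05
eef_pos: [0.4583, -0.3743, 0.2134]
tcp_rot: [0.719, 1.562, -0.651]
force: [1.4, -1.0, -0.1]
opening: 0.62
```

Run:
```python
from h import *
c=cap('side'); d=cap('top')
cv2.imwrite('pics/s6.png',np.hstack([cv2.resize(c['img'][110:170,330:410],(400,300)),cv2.resize(d['img'][225:310,370:450],(376,400))[:300]]))
w=cloud(c); m=(abs(w[...,0]-.457)<.05)&(abs(w[...,1]+.372)<.04)&(w[...,2]>.024)&(w[...,2]<.06)
print(m.sum(),np.percentile(w[m],[3,50,97],axis=0).round(3))
# lens: light disc within magnifier, both initial views, cast onto z=.011
for n in('top','side'):
    q=dict(np.load(n+'0.npz')); w=cloud(q); g=q['img']
    box=(w[...,0]>.38)&(w[...,0]<.66)&(w[...,1]>.25)&(w[...,1]<.40)
    dark=((g.max(-1)<70)&box).astype(np.uint8)
    cs,h=cv2.findContours(dark,cv2.RETR_CCOMP,cv2.CHAIN_APPROX_NONE)
    big=max(cs,key=cv2.contourArea); 
    inn=[cs[i] for i in range(len(cs)) if h[0][i][3]>=0]; inn=max(inn,key=cv2.contourArea)
    P=lambda k,z:np.array([ray(q,u,v,z)[:2] for u,v in k[:,0]])*1000
    print(n,'hole',cv2.minEnclosingCircle(P(inn,.022).astype(np.float32)),cv2.minEnclosingCircle(P(inn,.011).astype(np.float32)),'outer',cv2.minAreaRect(P(big,.022).astype(np.float32)))
    # chip
# chip by dark square
box=lambda w:(abs(w[...,0]-.558)<.03)&(abs(w[...,1]+.012)<.03)
for q,n in((c,'side'),(d,'top')):
    w=cloud(q); dark=((q['img'].max(-1)<70)&box(w)).astype(np.uint8); k,l,st,ce=cv2.connectedComponentsWithStats(dark)
    if k>1:
        i=1+np.argmax(st[1:,4]); r=cv2.minAreaRect(np.argwhere(l==i)[:,::-1].astype(np.float32)); print(n,st[i],r,ray(q,*ce[i],.0535).round(4))
go([.49,.324,.2],87.4)
```

```text
154 [[ 0.438 -0.393  0.025]
 [ 0.457 -0.369  0.03 ]
 [ 0.476 -0.351  0.033]]Traceback (most recent call last):
  File "<stdin>", line 12, in <module>
ValueError: max() iterable argument is empty
```

View pics/s6.png

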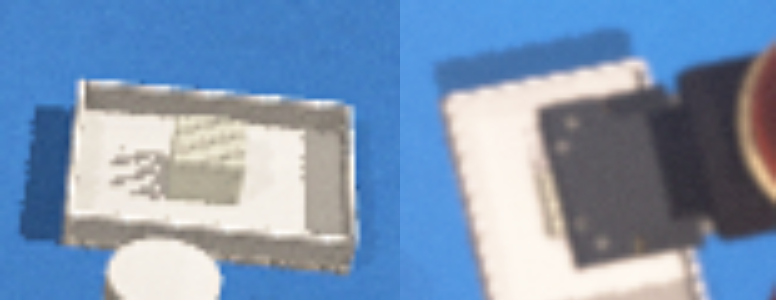

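The heat sink stands on its base in the middle of the tray at about (0.457, -0.371). The dark-contour search failed, so I'll find the lens by its light disc instead.

```bash
cat > lens.py <<'E'
from h import *
def blob(m):
    k,l,st,ce=cv2.connectedComponentsWithStats(m.astype(np.uint8)); i=1+np.argmax(st[1:,4]); return l==i,ce[i],st[i,4]
def chip(q):
    w=cloud(q); m,ce,a=blob((q['img'].max(-1)<75)&(abs(w[...,0]-.558)<.024)&(abs(w[...,1]+.012)<.024)); return ray(q,*ce,.0535).round(4),a
def mag(q,z,box):
    w=cloud(q); hsv=cv2.cvtColor(q['img'],cv2.COLOR_BGR2HSV)
    inb=(w[...,0]>box[0])&(w[...,0]<box[1])&(w[...,1]>box[2])&(w[...,1]<box[3])
    m,ce,a=blob(inb&(hsv[...,1]<110)&(hsv[...,2]>120)); L=ray(q,*ce,z)
    d,cd,ad=blob(inb&(q['img'].max(-1)<80)); P=np.array([ray(q,u,v,z) for v,u in np.argwhere(d)])
    return L,a,P
E
python3 - <<'E'
from lens import *
for n in('top','side'):
    q=dict(np.load(n+'0.npz')); L,a,P=mag(q,.011,(.38,.66,.25,.4))
    h=P[P[:,0]<L[0]-.05]; f=cv2.fitLine(h[:,:2].astype(np.float32),cv2.DIST_HUBER,0,.01,.01).ravel()
    print(n,'lens',L.round(4),a,'handle',f.round(4),len(h),'xmin/max',P[:,0].min().round(4),P[:,0].max().round(4))
c=cap('side');d=cap('top'); print(chip(c),chip(d))
go([.49,.324,.2],87.4)
E
```

```text
top lens [0.5807 0.3198 0.011 ] 457 handle [ 0.999  -0.044   0.4925  0.316 ] 43 xmin/max 0.4699 0.5419
side lens [0.5794 0.3199 0.011 ] 1059 handle [ 0.9998 -0.021   0.4798  0.3265] 839 xmin/max 0.44 0.6209
(array([ 0.5573, -0.0099,  0.0535]), np.int32(311)) (array([ 0.5593, -0.0142,  0.0535]), np.int32(67))
at [ 0.4555 -0.3724  0.2059] jaw yaw -78.48 open 0.621 F [0.1  0.66 1.06] t 9.25
d mm [ 34.5 696.4  -5.9] offset [ 0.1725  3.4822 -0.0294] rot [array([ 3.000e-04, -3.000e-04,  4.608e-01]), array([-0.0002, -0.0002, -0.0392])] deg [np.float64(165.9), np.float64(14.1)]
```

>>> {"method": "carry_out", "body": {"deltas": [{"jaw":0.62,"offset":[0.05,0.15,0],"rot":[0,0,0.02]},{"jaw":0.62,"offset":[0.1,0.32,0],"rot":[0,0,0.04]},{"jaw":0.62,"offset":[0.16,0.49,0],"rot":[0,0,0.06]},{"jaw":0.62,"offset":[0.22,0.66,0],"rot":[0,0,0.08]},{"jaw":0.62,"offset":[0.28,0.83,0],"rot":[0,0,0.1]},{"jaw":0.62,"offset":[0.34,1,0],"rot":[0,0,0.12]}]}}

```text
time_s: 9.85
eef_pos: [0.5236, -0.1713, 0.2055]
tcp_rot: [-2.894, 1.568, 2.778]
force: [0.8, -0.1, 0.6]
opening: 0.618
```

>>> {"method": "carry_out", "body": {"deltas": [{"jaw":0.62,"offset":[0.04,0.17,0],"rot":[0,0,0.02]},{"jaw":0.62,"offset":[0.07,0.34,0],"rot":[0,0,0.04]},{"jaw":0.62,"offset":[0.09,0.5,0],"rot":[0,0,0.06]},{"jaw":0.62,"offset":[0.09,0.67,0],"rot":[0,0,0.08]},{"jaw":0.62,"offset":[0.09,0.84,0],"rot":[0,0,0.1]},{"jaw":0.62,"offset":[0.09,1,0],"rot":[0,0,0.12]}]}}

```text
time_s: 10.45
eef_pos: [0.5411, 0.0287, 0.2055]
tcp_rot: [2.861, 1.568, 3.005]
force: [0.5, -0.3, -0.4]
opening: 0.622
```

>>> {"method": "carry_out", "body": {"deltas": [{"jaw":0.62,"offset":[-0.02,0.17,0],"rot":[0,0,0.02]},{"jaw":0.62,"offset":[-0.04,0.34,0],"rot":[0,0,0.04]},{"jaw":0.62,"offset":[-0.06,0.5,0],"rot":[0,0,0.06]},{"jaw":0.62,"offset":[-0.08,0.67,0],"rot":[0,0,0.08]},{"jaw":0.62,"offset":[-0.1,0.84,0],"rot":[0,0,0.1]},{"jaw":0.62,"offset":[-0.12,1,0],"rot":[0,0,0.12]},{"jaw":0.62,"offset":[-0.12,1,0],"rot":[0,0,0.12]}]}}

```text
time_s: 11.15
eef_pos: [0.5156, 0.2321, 0.2058]
tcp_rot: [1.572, 1.567, 2.475]
force: [0.1, 0.1, -0.1]
opening: 0.621
```

```bash
python3 -c "
from h import *
go([.504,.3243,.12],86.8)"
```

```text
at [0.5156 0.2321 0.2058] jaw yaw 51.74 open 0.621 F [ 0.05  0.13 -0.05] t 11.15
d mm [-11.6  92.2 -85.8] offset [-0.0579  0.4608 -0.4292] rot [array([-0.0002, -0.0005,  0.0974]), array([-7.000e-04,  3.000e-04, -4.026e-01])] deg [np.float64(35.1), np.float64(144.9)]
```

>>> {"method": "carry_out", "body": {"deltas": [{"jaw":0.62,"offset":[-0.012,0.12,0],"rot":[0,0,0.022]},{"jaw":0.62,"offset":[-0.03,0.25,0],"rot":[0,0,0.044]},{"jaw":0.62,"offset":[-0.045,0.38,0],"rot":[0,0,0.066]},{"jaw":0.62,"offset":[-0.058,0.46,0],"rot":[0,0,0.088]},{"jaw":0.62,"offset":[-0.058,0.46,-0.15],"rot":[0,0,0.0974]},{"jaw":0.62,"offset":[-0.058,0.46,-0.35],"rot":[0,0,0.0974]},{"jaw":0.62,"offset":[-0.058,0.46,-0.5],"rot":[0,0,0.0974]},{"jaw":0.62,"offset":[-0.058,0.46,-0.6],"rot":[0,0,0.0974]}]}}

```text
time_s: 11.95
eef_pos: [0.5052, 0.3171, 0.0831]
tcp_rot: [2.186, 1.566, -2.594]
force: [-0.3, -0.1, 0.5]
opening: 0.62
```

>>> {"method": "carry_out", "body": {"deltas": [{"jaw":0.62,"offset":[0,0,0],"rot":[0,0,0]},{"jaw":0.62,"offset":[0,0,0],"rot":[0,0,0]},{"jaw":0.62,"offset":[0,0,0],"rot":[0,0,0]}]}}

```text
time_s: 12.25
eef_pos: [0.5071, 0.3194, 0.0881]
tcp_rot: [-0.933, 1.569, 0.571]
force: [0.8, 0.5, -0.2]
opening: 0.621
```

```bash
python3 -c "
from h import *
go([.504,.3243,.005],86.8)
c=cap('side');cv2.imwrite('pics/s7.png',cv2.resize(c['img'][260:410,150:350],(800,600)))"
```

```text
at [0.5071 0.3194 0.0881] jaw yaw 86.16 open 0.621 F [ 0.8   0.48 -0.18] t 12.25
d mm [ -3.1   4.9 -83.1] offset [-0.0155  0.0244 -0.4155] rot [array([-0.0001,  0.0002,  0.0018]), array([ 3.000e-04,  2.000e-04, -4.982e-01])] deg [np.float64(0.6), np.float64(179.4)]
```

View pics/s7.png

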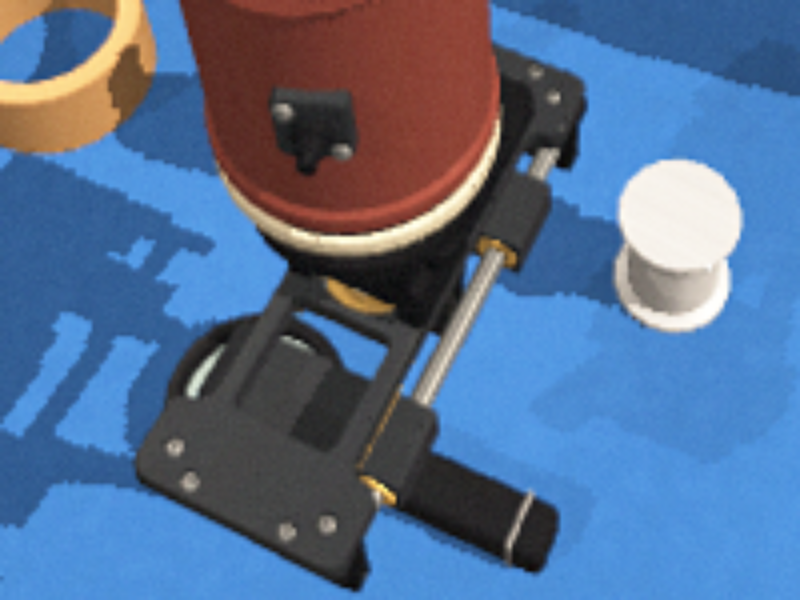

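The handle lies between the jaws, with its end at (530,530) and the head at (260,370), and the spool at (680,250) is clear. Descending.

>>> {"method": "carry_out", "body": {"deltas": [{"jaw":0.62,"offset":[-0.0155,0.0244,-0.08],"rot":[0,0,0.002]},{"jaw":0.62,"offset":[-0.0155,0.0244,-0.18],"rot":[0,0,0.002]},{"jaw":0.62,"offset":[-0.0155,0.0244,-0.27],"rot":[0,0,0.002]},{"jaw":0.62,"offset":[-0.0155,0.0244,-0.34],"rot":[0,0,0.002]},{"jaw":0.62,"offset":[-0.0155,0.0244,-0.38],"rot":[0,0,0.002]},{"jaw":0.62,"offset":[-0.0155,0.0244,-0.4],"rot":[0,0,0.002]},{"jaw":0.62,"offset":[-0.0155,0.0244,-0.4],"rot":[0,0,0.002]},{"jaw":0.62,"offset":[-0.0155,0.0244,-0.4],"rot":[0,0,0.002]}]}}

```text
time_s: 13.1
eef_pos: [0.5037, 0.3244, 0.0075]
tcp_rot: [-0.878, 1.57, 0.639]
force: [0.5, -0.5, 0.7]
opening: 0.617
```

```bash
python3 -c "
from h import *
go([.504,.3243,.005],86.8)"
```

```text
at [0.5037 0.3244 0.0075] jaw yaw 86.91 open 0.617 F [ 0.48 -0.54  0.7 ] t 13.1
d mm [ 0.3 -0.1 -2.5] offset [ 0.0013 -0.0003 -0.0125] rot [array([-0.0001,  0.0001, -0.0003]), array([-2.000e-04, -1.000e-04,  4.997e-01])] deg [np.float64(0.1), np.float64(179.9)]
```

Slightly lower, then close and lift.

>>> {"method": "carry_out", "body": {"deltas": [{"jaw":0.5,"offset":[0,0,-0.014],"rot":[0,0,0]},{"jaw":0.4,"offset":[0,0,-0.014],"rot":[0,0,0]},{"jaw":0.3,"offset":[0,0,-0.014],"rot":[0,0,0]},{"jaw":0.2,"offset":[0,0,-0.014],"rot":[0,0,0]},{"jaw":0.1,"offset":[0,0,-0.014],"rot":[0,0,0]},{"jaw":0.1,"offset":[0,0,-0.014],"rot":[0,0,0]},{"jaw":0.1,"offset":[0,0,-0.014],"rot":[0,0,0]},{"jaw":0.1,"offset":[0,0,-0.014],"rot":[0,0,0]}], "squeeze": 55}}

```text
time_s: 13.9
eef_pos: [0.5035, 0.3241, 0.0043]
tcp_rot: [-1.471, 1.571, 0.046]
force: [-0.0, -0.5, 1.3]
opening: 0.275
```

>>> {"method": "carry_out", "body": {"deltas": [{"jaw":0.1,"offset":[0,0,0.03],"rot":[0,0,0]},{"jaw":0.1,"offset":[0,0,0.1],"rot":[0,0,0]},{"jaw":0.1,"offset":[0,0,0.2],"rot":[0,0,0]},{"jaw":0.1,"offset":[0,0,0.35],"rot":[0,0,0]},{"jaw":0.1,"offset":[0,0,0.5],"rot":[0,0,0]},{"jaw":0.1,"offset":[0,0,0.7],"rot":[0,0,0]},{"jaw":0.1,"offset":[0,0,0.9],"rot":[0,0,0]},{"jaw":0.1,"offset":[0,0,1],"rot":[0,0,0]}]}}

```text
time_s: 14.7
eef_pos: [0.5038, 0.3253, 0.209]
tcp_rot: [-0.982, 1.566, 0.535]
force: [-0.2, 0.3, -1.5]
opening: 0.27
```

Run:
```python
from lens import *
go([.525,.06,.21],26)
c=cap('side');w=cloud(c)
m=(abs(w[...,1]-.32)<.05)&(w[...,0]>.52)&(w[...,0]<.66)&(w[...,2]>.15)&(w[...,2]<.26); p=w[m]
print(m.sum(),np.percentile(p,[3,50,97],axis=0).round(3))
A=np.c_[p[:,:2]-p[:,:2].mean(0),np.ones(len(p))];print('tilt fit',np.linalg.lstsq(A,p[:,2],rcond=None)[0])
cv2.imwrite('pics/s8.png',c['img'])
```

```text
at [0.5038 0.3253 0.209 ] jaw yaw 86.95 open 0.27 F [-0.2   0.27 -1.51] t 14.7
d mm [  21.2 -265.3    1. ] offset [ 0.1059 -1.3263  0.0051] rot [array([-0.    ,  0.0008, -0.1693]), array([-0.0009, -0.    ,  0.3307])] deg [np.float64(61.0), np.float64(119.1)]
1378 [[0.549 0.287 0.217]
 [0.594 0.321 0.22 ]
 [0.613 0.354 0.229]]
tilt fit [ 0.08117564 -0.00479379  0.22183744]
```

View pics/s8.png

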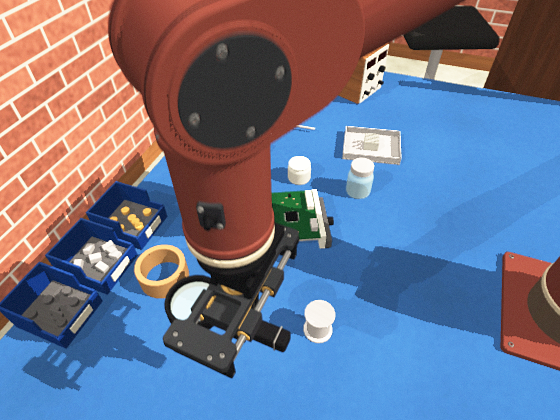

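The magnifier is held (opening 0.27), clear of the bottle and spool, and the sink still stands in the tray at (370,143). I'm carrying it over at height while turning.

>>> {"method": "carry_out", "body": {"deltas": [{"jaw":0.1,"offset":[0.01,-0.08,0.05],"rot":[0,0,-0.01]},{"jaw":0.1,"offset":[0.02,-0.2,0.1],"rot":[0,0,-0.026]},{"jaw":0.1,"offset":[0.03,-0.34,0.1],"rot":[0,0,-0.042]},{"jaw":0.1,"offset":[0.04,-0.48,0.1],"rot":[0,0,-0.058]},{"jaw":0.1,"offset":[0.05,-0.62,0.1],"rot":[0,0,-0.074]},{"jaw":0.1,"offset":[0.06,-0.76,0.1],"rot":[0,0,-0.09]},{"jaw":0.1,"offset":[0.07,-0.88,0.1],"rot":[0,0,-0.106]},{"jaw":0.1,"offset":[0.08,-1,0.1],"rot":[0,0,-0.12]}]}}

```text
time_s: 15.55
eef_pos: [0.5188, 0.122, 0.2239]
tcp_rot: [2.884, 1.57, -2.643]
force: [-0.3, 0.8, -1.9]
opening: 0.272
```

>>> {"method": "carry_out", "body": {"deltas": [{"jaw":0.1,"offset":[0.01,-0.1,0],"rot":[0,0,-0.014]},{"jaw":0.1,"offset":[0.02,-0.2,0],"rot":[0,0,-0.028]},{"jaw":0.1,"offset":[0.025,-0.29,0],"rot":[0,0,-0.042]},{"jaw":0.1,"offset":[0.025,-0.34,0],"rot":[0,0,-0.0495]},{"jaw":0.1,"offset":[0.025,-0.34,0],"rot":[0,0,-0.0495]},{"jaw":0.1,"offset":[0.025,-0.34,0],"rot":[0,0,-0.0495]},{"jaw":0.1,"offset":[0.025,-0.34,0],"rot":[0,0,-0.0495]}]}}

```text
time_s: 16.25
eef_pos: [0.5242, 0.0572, 0.2242]
tcp_rot: [1.281, 1.57, 1.735]
force: [-0.4, 0.6, -1.1]
opening: 0.27
```

```bash
cat > chk.py <<'E'
from lens import *
import sys
go([.525,.0563,.084],26)
p0,R0,s=pose()
for n in('side','top'):
    c=cap(n);w=cloud(c); zc=p0[2]+.0067
    m=(np.hypot(w[...,0]-.558,w[...,1]+.012)<.046)&(abs(w[...,2]-zc)<.03); p=w[m]
    if m.sum()<30: print(n,'hidden',m.sum()); continue
    dark=(c['img'].max(-1)<70)&m; P=w[dark]
    print(n,m.sum(),np.percentile(p,[2,50,98],axis=0).round(4).tolist(),'rim pts',dark.sum())
    P=P[P[:,2]>zc+.005]; A=np.c_[P[:,:2]-P[:,:2].mean(0),np.ones(len(P))]
    print(' rim plane',np.linalg.lstsq(A,P[:,2],rcond=None)[0].round(4),len(P),'circ',cv2.minEnclosingCircle((P[:,:2]*1000).astype(np.float32)))
    cv2.imwrite(f'pics/f_{n}.png',c['img'])
E
python3 chk.py
```

```text
at [0.5242 0.0572 0.2242] jaw yaw 26.04 open 0.27 F [-0.39  0.64 -1.12] t 16.25
d mm [   0.8   -0.9 -140.2] offset [ 0.0039 -0.0046 -0.7009] rot [array([-0.0001, -0.    , -0.0001]), array([ 0.000e+00, -1.000e-04,  4.999e-01])] deg [np.float64(0.0), np.float64(180.0)]
side 181 [[0.5262, -0.0269, 0.2231], [0.542, -0.0064, 0.2344], [0.567, 0.0293, 0.2433]] rim pts 69
 rim plane [ 0.103  -0.018   0.2418] 46 circ ((536.4122924804688, 20.743528366088867), 12.494322776794434)
top 626 [[0.5219, -0.0462, 0.2298], [0.5618, -0.021, 0.2354], [0.595, 0.0027, 0.2449]] rim pts 65
 rim plane [ 0.0028 -0.0228  0.2421] 59 circ ((557.4696655273438, -11.778141021728516), 38.80763244628906)
```

From the top camera the rim circle is centred at (0.5575, -0.0118) and level to about 1.3°. Descending slowly.

>>> {"method": "carry_out", "body": {"deltas": [{"jaw":0.1,"offset":[0.004,-0.004,-0.1],"rot":[0,0,0]},{"jaw":0.1,"offset":[0.004,-0.004,-0.22],"rot":[0,0,0]},{"jaw":0.1,"offset":[0.004,-0.004,-0.34],"rot":[0,0,0]},{"jaw":0.1,"offset":[0.004,-0.004,-0.45],"rot":[0,0,0]},{"jaw":0.1,"offset":[0.004,-0.004,-0.54],"rot":[0,0,0]},{"jaw":0.1,"offset":[0.004,-0.004,-0.6],"rot":[0,0,0]},{"jaw":0.1,"offset":[0.004,-0.004,-0.64],"rot":[0,0,0]},{"jaw":0.1,"offset":[0.004,-0.004,-0.64],"rot":[0,0,0]}]}}

```text
time_s: 17.15
eef_pos: [0.5248, 0.0554, 0.0955]
tcp_rot: [2.558, 1.57, 3.01]
force: [0.8, -0.6, -1.3]
opening: 0.274
```

>>> {"method": "carry_out", "body": {"deltas": [{"jaw":0.1,"offset":[0,0,-0.02],"rot":[0,0,0]},{"jaw":0.1,"offset":[0,0,-0.04],"rot":[0,0,0]},{"jaw":0.1,"offset":[0,0,-0.05],"rot":[0,0,0]},{"jaw":0.1,"offset":[0,0,-0.05],"rot":[0,0,0]},{"jaw":0.1,"offset":[0,0,-0.05],"rot":[0,0,0]},{"jaw":0.1,"offset":[0,0,-0.05],"rot":[0,0,0]},{"jaw":0.1,"offset":[0,0,-0.05],"rot":[0,0,0]},{"jaw":0.1,"offset":[0,0,-0.05],"rot":[0,0,0]}]}}

```text
time_s: 17.95
eef_pos: [0.5253, 0.0552, 0.0862]
tcp_rot: [-0.75, 1.571, -0.298]
force: [-0.1, -0.7, -2.0]
opening: 0.269
```

```bash
python3 chk.py; python3 -c "
import cv2,numpy as np
a=cv2.imread('pics/f_side.png')[110:300,190:410];b=cv2.imread('pics/f_top.png')[170:290,220:340]
cv2.imwrite('pics/f.png',np.hstack([cv2.resize(a,(440,380)),cv2.resize(b,(360,380))]))"
```

```text
at [0.5253 0.0552 0.0862] jaw yaw 25.88 open 0.269 F [-0.09 -0.69 -2.02] t 17.95
d mm [-0.3  1.1 -2.2] offset [-0.0013  0.0054 -0.0112] rot [array([0.    , 0.    , 0.0003]), array([ 0.    , -0.    , -0.4997])] deg [np.float64(0.1), np.float64(179.9)]
side 80 [[0.5259, -0.0016, 0.0642], [0.5422, 0.0099, 0.098], [0.6004, 0.0248, 0.1071]] rim pts 43
 rim plane [-0.1377  0.1836  0.1042] 27 circ ((536.6435546875, 16.2880859375), 14.167686462402344)
top 423 [[0.5253, -0.0504, 0.0909], [0.5649, -0.0271, 0.0978], [0.5962, -0.0009, 0.1078]] rim pts 66
 rim plane [ 0.0355 -0.0416  0.1044] 61 circ ((560.830810546875, -15.449894905090332), 39.48857498168945)
```

View pics/f.png

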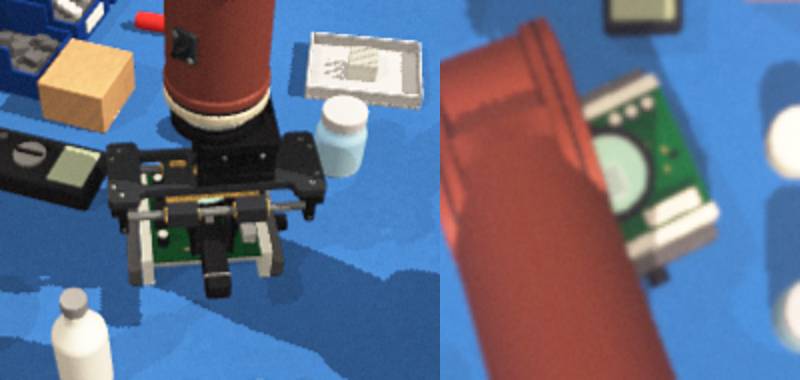

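The side crop shows the magnifier level over the board and touching nothing; the sink is in the tray and the bottle and jar are standing. The top crop shows the glass at (625,170) over the chip area, partly hidden by the arm. The lens comes out at about (0.5586, -0.0138) and the chip at about (0.558, -0.012). I'll trim slightly, then settle.

>>> {"method": "carry_out", "body": {"deltas": [{"jaw":0.1,"offset":[0,0.005,-0.005],"rot":[0,0,0]},{"jaw":0.1,"offset":[0,0.005,-0.013],"rot":[0,0,0]},{"jaw":0.1,"offset":[0,0.005,-0.015],"rot":[0,0,0]},{"jaw":0.1,"offset":[0,0.005,-0.015],"rot":[0,0,0]},{"jaw":0.1,"offset":[0,0.005,-0.015],"rot":[0,0,0]},{"jaw":0.1,"offset":[0,0.005,-0.015],"rot":[0,0,0]},{"jaw":0.1,"offset":[0,0.005,-0.015],"rot":[0,0,0]},{"jaw":0.1,"offset":[0,0.005,-0.015],"rot":[0,0,0]}]}}

```text
time_s: 18.85
eef_pos: [0.5252, 0.0562, 0.0832]
tcp_rot: [-2.526, 1.571, -2.075]
force: [0.1, 0.3, -1.9]
opening: 0.272
```

Run:
```python
from lens import *
go([.525,.0563,.084],26); p0,R0,s=pose(); print('qd',np.abs(s['qd']).max().round(4))
from scipy.optimize import least_squares
d=cap('top');w=cloud(d); m=(d['img'].max(-1)<70)&(np.hypot(w[...,0]-.558,w[...,1]+.012)<.05)&(w[...,2]>p0[2]+.008)&(w[...,2]<.115)
P=np.array([ray(d,u,v,p0[2]+.0177)[:2] for v,u in np.argwhere(m)])
r=least_squares(lambda c:np.hypot(*(P-c).T)-.0367,[.558,-.012],loss='soft_l1',f_scale=.002); print('lens centre from rim',r.x.round(4),len(P))
c=cap('side'); ww=cloud(c); k=(abs(ww[...,0]-.457)<.05)&(abs(ww[...,1]+.372)<.04)&(ww[...,2]>.024)&(ww[...,2]<.06); print('sink',np.median(ww[k],axis=0).round(3))
```

```text
at [0.5252 0.0562 0.0832] jaw yaw 25.89 open 0.272 F [ 0.1   0.32 -1.88] t 18.85
d mm [-0.2  0.1  0.8] offset [-0.0012  0.0004  0.0041] rot [array([ 0.    , -0.    ,  0.0003]), array([-0.    , -0.    , -0.4997])] deg [np.float64(0.1), np.float64(179.9)]
qd 0.0018
lens centre from rim [ 0.5592 -0.0139] 56
sink [ 0.457 -0.368  0.03 ]
```

```bash
python3 -c "
from h import *
print(ticket.finish_job()); print(ctrl.read_state()['eef_pos'])"
```

```text
the job is handed in; nothing more can be done
None
the job is handed in; nothing more can be done
```

The heat sink is off the chip and standing on its base in the tray. The magnifier is held level above the chip, and I handed the job in at about 19 s of the 61 s allowed.

**Heat sink:** I released it with about 2 N of contact on the tray floor. The last picture shows it upright near the middle of the tray, at about (0.457, -0.37).

**Magnifier position:** In the last check, the top camera put the centre of the glass at (0.5592, -0.0139). Earlier the same camera put the chip at (0.5593, -0.0142), so they agree to under 1 mm.

**Height and steadiness:** The arm's position puts the glass about 36 mm above the chip. The only load on the wrist was the magnifier's weight (1.9 N), and the joints were nearly still.

**Checks that disagreed:**
- **Chip position:** the two cameras differ by about 4 mm; the side camera gave (0.5573, -0.0099). Either way it is within the 12 mm allowed.
- **Levelness:** a plane fitted to the rim in the top view showed about 1.3° of tilt up high. At about 3 mm above the final height it showed about 3°, with half the rim hidden. I discarded the side camera's fits (about 6° up high, 13° near the final height) because the gripper hid most of the rim. I did not recheck the tilt after the final trim.

Two early move calls were refused for a missing "rot" and moved nothing.

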